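Index the seal table to the next hole

TASK

Index the rotary table so the housing presents its next seal pocket: press the red plunger in with the fingertips and, while it is in, push the yellow plate to turn the table anticlockwise (seen from above) to the next hole, no further, where its pin drops home and the plunger comes fully up again. Nothing is to be gripped or lifted: the cream ring stays seated on the housing and the loose parts on the bench stay where they are. Finish with the hand clear.

Things in the scene. Friction and masses are not known exactly. Their poses are not given: they have to be found in the camera images.
- platter (a joint): Rotary table: steel disc, 210 mm across, top 45 mm above the bench, upright axis, a teal roller end housing (124 mm flange, top 108 mm above the bench) on its centre. Value in rad, 0 at the starting hole, growing anticlockwise from above; holes every 60 degrees, next at 1.047. Turns stiffly (0.25 N m), stays where left; locked, with 0.01 rad play, while the pin is in a hole.
- plunger (a joint): Red plunger on the table's index arm, pressed straight down; m, 0 up, 0.014 at its stop; spring 3.5 to 9.5 N. A link inside lifts the brass index pin as far as the plunger goes down; the pin sits 10 mm deep, so from 0.010 the table is free. Let go between holes, the pin rides on the ring (plunger stays 0.010 down) and snaps home at the next hole, the plunger springing fully up.
- plunger_top (a point): Centre of the flat top of the red plunger (44 mm diameter head, 10 mm thick); 92 mm above the bench when up, 78 mm at its stop. It lies 135 mm from the table's axis and goes round with the table. The black arm block under it has its top 66 mm above the bench.
- push_plate (a point): Upper part of the face of the yellow push plate (56 mm along the radius, 9 mm thick, top 118 mm above the bench, this point 105 mm) on the arm, anticlockwise of the plunger. The face is 28 mm from the plunger's axis and looks clockwise, towards it; pushing on it from the plunger's side, or dragging the pressed plunger, turns the table.
- table_axis (a point): Point on the rotary table's axis at the level of its top, 45 mm above the bench. It stands on a fixed round iron foot, 330 mm across, with a grey index ring 310 mm across, 30 mm high; place and yaw of the foot vary. The seal insertion tool with its long iron lever stands on the same foot, 150 degrees anticlockwise of the next hole.
- next_hole (a point): Centre of the mouth of the next index hole, a brass-edged dark hole in the top of the grey ring, 30 mm above the bench and 135 mm from the axis, 60 degrees anticlockwise of where the plunger starts.
- spacer_a_mid (a point): Centre of the cream nylon spacer ring (80 mm outside, 52 mm bore, 14 mm high) that lies loosely over the 44 mm boss on top of the teal housing; leave it there, it turns with the housing.
- spacer_seat (a point): Where the centre of that ring should stay, within 12 mm: on the axis, 104 mm above the bench.
- spacer_b: Second cream nylon spacer ring, 80 mm across, 14 mm high, on the bench; origin under its centre. Leave alone.
- grease_cap: Orange grease cap, 48 mm diameter, 36 mm high, on the bench; origin under its centre. Leave alone.
- puller_jaw: Steel bearing puller jaw, 130 mm long along its x, 14 mm thick, on the bench; origin under its middle. Leave alone.
- bearing: Steel ball bearing, 72 mm across, 18 mm high, on the bench; origin under its centre. Leave alone.

How it is judged (in metres and radians):
On the way, in this order (a step that is already met when the one before it is completed fails the run):
1. plunger pressed in far enough to free the table, before the table has turned (value of joint plunger above 0.0085 m and value of joint platter between -0.15 and 0.15 rad), for 0.05 s.
2. table at the next hole with the plunger sprung back up (value of joint platter between 1.0172 and 1.0772 rad and value of joint plunger below 0.003 m), for 0.2 s.
At the end, for the whole second after the job is handed in: The table rests at the next hole (60 degrees anticlockwise of the start, within 0.03 rad), the plunger is up within 3 mm, the ring is within 12 mm of its seat and the loose parts within 20 mm of where they were (all of step 2 and velocity of joint platter between -0.02 and 0.02 rad/s and not (distance between spacer_a_mid and spacer_seat above 0.012 m) and distance of each of spacer_b, grease_cap, puller_jaw, bearing from where it was at the start of the episode below 0.02 m); the robot touches nothing.
It fails at once if the table was carried past the next hole by more than 0.25 rad, or turned the wrong way by more than 0.25 rad (value of joint platter above 1.2972 rad or value of joint platter below -0.25 rad).
It fails at once if the cream ring was lifted or knocked off its seat on the housing (more than 12 mm) (distance between spacer_a_mid and spacer_seat above 0.012 m).
It fails at once if a loose part on the bench was lifted or moved more than 20 mm (distance of any of spacer_b, grease_cap, puller_jaw, bearing from where it was at the start of the episode above 0.02 m).
It also fails if it takes over 45 s, if anything falls off the work surface, if the arm or the gripper's body presses on something with over 40 N, if the wrist force passes 120 N, or if a joint passes its speed limit or range.

ROBOT

A 6-joint arm with a two-finger parallel gripper is mounted at the origin on the work surface. World frame = base frame: x ahead of the robot, y to its left, z up, the work surface at z = 0. Lengths are in mm, angles in rad, forces in N, time in s.
With the tool pointing down it reaches from about 275 to 1000 mm from the base axis. Payload 8.4 kg.
Tool frame: the origin (TCP) lies between the finger pads; the fingertips stand 22 mm ahead of it and the grasp point (between the pads) lies 3 mm ahead of it; z points along the fingers, y is the line along which they close (so a half turn about z gives the same grasp; the last joint's range is limited). The gripper opens to 85 mm and grips with 20 to 120 N. Pads are 22 mm wide; open, the fingers measure 114 mm over their backs; the gripper's body (76 mm by 85 mm) begins 54 mm behind the grasp point. The pads swing forward as they close: fully open they stand 13 mm farther back than shut.
Start: joints at [1.346, 0.353, 1.633, -0, 1.155, -0.002], TCP at [138.099, 609.554, 231.981] pointing down, gripper open.
Joint ranges: [-2.63, 2.63], [-0.92, 2.1], [0.06, 2.66], [-1.3, 4.44], [0, 2.69], [-3.02, 3.02]. Speed limits (rad/s): [2.22, 2.22, 2.79, 3.14, 3.14, 3.14].

INTERFACE

Orientations are given as [roll, pitch, yaw] about the fixed x, y, z axes, in that order (R = Rz(yaw) Ry(pitch) Rx(roll)).
In Python, from rig import r, grab_frame gives the robot as it stands.
- The arm moves only by the shell command python3 -m inch 'ROWS' [FORCE]. ROWS is JSON, a list of rows, each a list of 7 numbers: the turn, a rotation vector about the tool's x, y, z as a fraction of full scale, then the shift along the tool's x, y, z as a fraction of full scale, then the closure, from 0 (fully open) to 1 (shut). In form: [[rx, ry, rz, dx, dy, dz, fingers], ...]. A call has 1 to 8 rows; each row shifts and turns the commanded pose from where the row before left it, along the tool's axes as they then stand; what a row does not reach is not made up. Full scale, the value 1, is 2.5 cm for a shift and pi rad for a turn. A row lasts 1/12 s, in which the tool goes at most 41.7 mm and 7.16 degrees, less where a joint would pass 70% of its speed; a pose out of reach is approached as far as the arm can. A call with a number of a shift or a turn outside -1 to 1 is refused whole. A call with a gripper value outside its range is refused whole. The fingers move at their own pace and stop on an object; FORCE is the grip in N (left out, the last holds). Time passes only in rows, so rows that do not move let the fingers close. It gives the time, the measured TCP pose, the force, the opening and the grip force at its end, in the units of the state.
- r.sense(): the state, without advancing time (a new reading comes with each control period).
- grab_frame(name): name is "scene" or "top" or "wrist"; returns a dict with "pixels" (480x640x3 uint8, red, green, blue), "z_map" (480x640 float32, mm along the optical axis (not along the pixel's ray), 0 where there is no reading), "vertical_fov" (degrees; the focal length in pixels is half the picture's height over the tangent of half this angle, whatever the lens; pixels are square), "cx", "cy" (the principal point, pixels), "cam_to_world" (4x4, takes a point from camera to world coordinates). Camera axes: x right, y down, z forward; pixel columns grow to the right and rows downward; lengths in mm; the calibration is good to about 2 mm. A picture is of the moment at which its call begins.
- r.sign_off(): hands the job in; it is judged then, once.
The state is a dict: "clock": time; "qpos": joint angles; "qvel": joint speeds; "joint_efforts": joint torques, N m; "eef_pos": TCP position; "tcp_rot": TCP orientation; "contact_force": force on the tool from outside, world axes, zero at the start; "wrist_torque": the same for the moment, N m; "opening": opening from 0.0 (shut) to 1.0 (fully open); "grasp_force": force on a finger pad.
Only numpy, scipy, OpenCV 4.12 (cv2) and the standard library are available. Lean on these libraries where they do the work, as an engineer would, in place of code of your own. Each camera call takes 0.05 s, during which the arm holds its last target. There are 200 camera calls.

## Working session

There is one attempt and no reset: what is moved stays moved. The work goes in short steps, Python scripts to look and compute and a shell command to move; the robot and the scene stay as the last step left them, time stands still between calls to the robot, and variables do not carry over. Pictures are saved under pics/ and viewed, at most 10 in all, crops included, and the job is handed in when it is done.

```bash
ls; mkdir -p pics
cat > h.py <<'E'
import numpy as np, cv2
from rig import r, grab_frame
def world(f):
    z=f["z_map"]; H,W=z.shape; F=H/2/np.tan(np.radians(f["vertical_fov"])/2)
    v,u=np.mgrid[:H,:W]
    P=np.stack([(u-f["cx"])/F*z,(v-f["cy"])/F*z,z,np.ones_like(z)],-1)@np.array(f["cam_to_world"]).T
    return P[...,:3],z>0
def save(f,n): cv2.imwrite("pics/"+n,f["pixels"][...,::-1])
E
python3 - <<'E'
from h import *
print(r.sense())
for n in("top","scene"):
    f=grab_frame(n); save(f,n+"1.png"); P,ok=world(f)
    hsv=cv2.cvtColor(f["pixels"],cv2.COLOR_RGB2HSV).astype(int)
    h,s,v=[hsv[...,i] for i in range(3)]
    for nm,m in dict(red=((h<6)|(h>174))&(s>150)&(v>60),yellow=(h>22)&(h<34)&(s>130)&(v>80),teal=(h>80)&(h<98)&(s>100)).items():
        m=m&ok
        c,l,st,ce=cv2.connectedComponentsWithStats(m.astype(np.uint8))
        for i in range(1,c):
            if st[i,4]>60:
                q=P[l==i]; print(n,nm,st[i],ce[i].round(),np.median(q,0).round(1),np.percentile(q,2,axis=0).round(),np.percentile(q,98,axis=0).round())
E
```

```text
pics
{'clock': 0.0, 'qpos': array([ 1.34558090e+00,  3.53652656e-01,  1.63416351e+00,  1.37622372e-05,
        1.15521309e+00, -2.41932872e-03]), 'qvel': array([ 1.37262345e-03,  6.73420820e-04, -1.71728977e-03,  8.05662389e-05,
       -8.59980920e-04, -8.56730865e-04]), 'joint_efforts': array([ 8.11595019e-04, -6.05266070e+01, -3.42067623e+01,  1.63537861e-04,
        9.59754456e-03, -1.76651815e-05]), 'eef_pos': array([137.99490775, 609.06553125, 231.24630498]), 'tcp_rot': array([-3.14015608e+00, -1.60583892e-05,  2.91879098e+00]), 'contact_force': array([0.46835439, 0.25838162, 0.22774816]), 'wrist_torque': array([ 0.03116508,  0.01167025, -0.00708123]), 'grasp_force': 0.0, 'opening': 0.99800318346452}
top red [224 237  27  27 574] [237. 250.] [536.3 -61.4  92.2] [517. -81.  87.] [556. -42.  95.]
top yellow [220 224  34   9 127] [237. 228.] [568.2 -63.5 118.5] [563. -89. 116.] [573. -38. 121.]
top yellow [370 354  23  33 122] [384. 368.] [ 345.9 -312.    19.1] [ 314. -324.   16.] [ 367. -289.   22.]
top teal [ 481   43   39   36 1072] [500.  62.] [ 892.  -523.3   50. ] [ 870. -554.   15.] [ 923. -500.   54.]
top teal [ 123  207   75   71 1947] [168. 246.] [536.1  44.2  78.7] [497.  14.  53.] [607. 118.  99.]
top teal [137 223  31  30 715] [152. 237.] [553.4  72.3 108.2] [533.  52.  97.] [576.  94. 111.]
scene red [343 213  25  15 277] [354. 220.] [534.7 -61.5  93. ] [519. -82.  89.] [547. -43.  96.]
scene yellow [345 226  31   7 103] [360. 229.] [569.7 -64.8 118.9] [564. -89. 116.] [574. -39. 122.]
scene teal [ 392  196   67   58 1651] [423. 233.] [590.8  43.3  71.4] [525.  13.  53.] [613. 114.  99.]
scene teal [418 198  26  20 382] [431. 208.] [554.7  72.3 109.1] [536.  53. 105.] [573.  92. 112.]
```

View pics/top1.png

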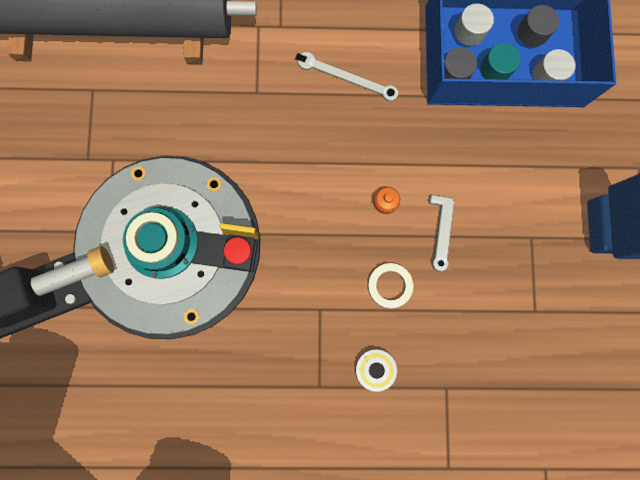

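View pics/scene1.png

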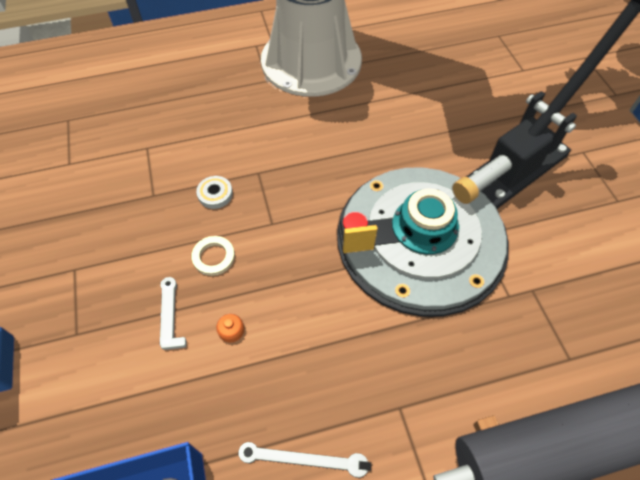

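The top view shows the plunger at (237,250), the plate at (237,228), the boss at (152,237) and the next hole at (213,184). The insertion tool with its lever is at the lower left, near where the arm has to cross. The scene view shows the same: the lever rises towards (640,0). I'll check how high the lever stands before I move.

Run:
```python
from h import *
for n in("top","scene"):
    f=grab_frame(n); P,ok=world(f); Q=P[ok]
    for x in range(50,600,50):
        row=[]
        for y in range(0,600,50):
            m=(Q[:,0]>=x)&(Q[:,0]<x+50)&(Q[:,1]>=y)&(Q[:,1]<y+50)
            row.append(int(Q[m,2].max()) if m.sum()>3 else -1)
        print(n,x,row)
A=np.array([553.5,72.3]);p=np.array([536,-61.8]);d=p-A
print(np.linalg.norm(d),np.degrees(np.arctan2(d[1],d[0])))
```

```text
top 50 [-1, -1, -1, -1, -1, -1, -1, -1, -1, -1, -1, -1]
top 100 [-1, -1, -1, -1, -1, -1, -1, -1, -1, -1, -1, -1]
top 150 [5, 4, 7, 6, 6, 6, 5, -1, -1, -1, -1, -1]
top 200 [6, 5, 5, 5, 6, 5, 5, -1, -1, -1, -1, -1]
top 250 [5, 5, 5, 5, 5, 6, 5, -1, -1, -1, -1, -1]
top 300 [6, 5, 5, 5, 5, 5, 6, 2, -1, -1, -1, -1]
top 350 [16, 18, 18, 6, 4, 5, 29, 11, -1, -1, -1, -1]
top 400 [36, 35, 36, 33, 30, 124, 101, -1, -1, -1, -1, -1]
top 450 [55, 64, 87, 97, 98, 125, -1, -1, -1, -1, -1, -1]
top 500 [114, 115, 114, 105, 98, 121, 5, 6, -1, -1, -1, -1]
top 550 [115, 115, 115, 49, 36, 5, 6, 5, -1, -1, -1, -1]
scene 50 [213, 190, 17, 5, 6, 6, 6, 5, 6, 6, 5, 6]
scene 100 [236, 24, 6, 6, 6, 8, 6, 5, 6, 8, 6, 6]
scene 150 [6, 6, 5, 5, 5, 6, 5, 6, 5, 6, 6, 6]
scene 200 [5, 7, 8, 5, 8, 6, 7, 7, 6, 6, 6, 5]
scene 250 [6, 6, 6, 6, 5, 6, 5, 6, 6, 5, 5, 7]
scene 300 [5, 5, 5, 7, 6, 5, 5, 6, 5, 3, 6, 6]
scene 350 [15, 30, 6, 5, 5, 6, 172, -1, 342, 5, 5, 5]
scene 400 [36, 45, 35, 35, 109, 124, 176, 257, 342, 339, 7, 6]
scene 450 [57, 50, 84, 96, 98, 125, 173, 173, 32, 5, 7, 5]
scene 500 [115, 115, 115, 106, 97, 121, 29, 5, 5, 5, 6, 5]
scene 550 [115, 115, 115, 49, 35, 6, 6, 6, 6, 5, 6, 0]
135.2370511361439 -97.43506110681619
```

```bash
python3 -m inch '[[0,0,0,-0.41,-0.89,0,1],[0,0,0,-0.41,-0.89,0,1],[0,0,0,-0.41,-0.89,0,1],[0,0,0,-0.41,-0.89,0,1],[0,0,0,-0.41,-0.89,0,1],[0,0,0,-0.41,-0.89,0,1],[0,0,0,-0.41,-0.89,0,1],[0,0,0,-0.41,-0.89,0,1]]' 40
python3 -m inch '[[0,0,0,-0.41,-0.89,0,1],[0,0,0,-0.41,-0.89,0,1],[0,0,0,-0.41,-0.89,0,1],[0,0,0,-0.41,-0.89,0,1],[0,0,0,-0.66,-0.72,0,1],[0,0,0,-0.66,-0.72,0,1],[0,0,0,-0.66,-0.72,0,1],[0,0,0,-0.66,-0.72,0,1]]'
python3 -m inch '[[0,0,0,-0.66,-0.72,0,1],[0,0,0,-0.66,-0.72,0,1],[0,0,0,-0.66,-0.72,0,1],[0,0,0,-0.66,-0.72,0,1],[0,0,0,-0.66,-0.72,0,1],[0,0,0,-0.66,-0.72,0,1],[0,0,0,-0.66,-0.72,0,1],[0,0,0,-0.66,-0.72,0,1]]'
python3 -c "
from h import *
s=r.sense();print(s['eef_pos'],s['tcp_rot'],s['qpos'],s['opening'])"
```

```text
clock: 0.87
eef_pos: [178.8, 416.6, 231.9]
tcp_rot: [-3.141, -0.0, 2.919]
contact_force: [0.1, -0.2, 1.1]
opening: 0.004
grasp_force: 0.0
clock: 1.53
eef_pos: [247.8, 236.1, 232.1]
tcp_rot: [3.141, 0.0, 2.919]
contact_force: [0.1, 0.4, 1.0]
opening: -0.001
grasp_force: 0.0
clock: 2.2
eef_pos: [344.8, 66.4, 232.1]
tcp_rot: [3.141, 0.0, 2.919]
contact_force: [0.6, 0.7, 0.3]
opening: -0.003
grasp_force: 0.0
[344.79503159  66.36715062 232.08730592] [3.14140887e+00 3.33886248e-04 2.91870444e+00] [ 1.85850240e-01 -1.00479563e-01  2.16348135e+00  4.07871987e-05
  1.07821144e+00 -1.16207719e+00] -0.0030200390213560285
```

```bash
python3 -m inch '[[0,0,0,-0.9,-0.33,0,1],[0,0,0,-0.9,-0.33,0,1],[0,0,0,-0.9,-0.33,0,1],[0,0,0,-0.9,-0.33,0,1],[0,0,0,-0.9,-0.33,0,1],[0,0,0,-0.9,-0.33,0,1],[0,0,0,-0.9,-0.33,0,1],[0,0,0,-0.9,-0.33,0,1]]'
python3 -m inch '[[0,0,0,-0.9,-0.33,0,1],[0,0,0,-0.9,-0.33,0,1],[0,0,-0.03,0,0,0,1],[0,0,0,0,0,0.8,1],[0,0,0,0,0,0.8,1],[0,0,0,0,0,0.8,1],[0,0,0,0,0,0.5,1],[0,0,0,0,0,0,1]]'
python3 - <<'E'
from h import *
s=r.sense();print(s['eef_pos'],s['tcp_rot'],s['contact_force'])
f=grab_frame("wrist"); save(f,"w1.png")
f=grab_frame("scene"); cv2.imwrite("pics/s2.png",cv2.resize(f["pixels"][80:300,240:520,::-1],None,fx=2.7,fy=2.7,interpolation=cv2.INTER_CUBIC))
E
```

```text
clock: 2.87
eef_pos: [506.2, -37.4, 231.8]
tcp_rot: [-3.142, -0.0, 2.919]
contact_force: [0.5, 0.2, 0.4]
opening: 0.001
grasp_force: 0.0
clock: 3.53
eef_pos: [543.7, -62.4, 156.7]
tcp_rot: [-3.142, -0.005, 3.013]
contact_force: [-0.7, -0.4, -0.1]
opening: 0.001
grasp_force: 0.0
[543.71798134 -62.42678269 156.72149464] [-3.14152501 -0.0048231   3.0129616 ] [-0.69878537 -0.35416714 -0.11985288]
```

View pics/w1.png

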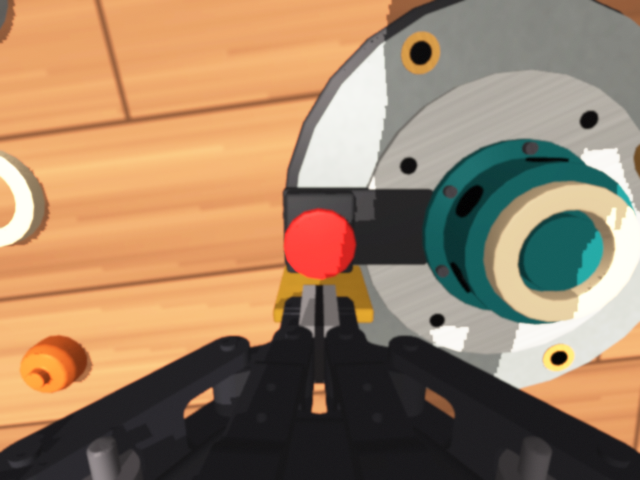

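View pics/s2.png

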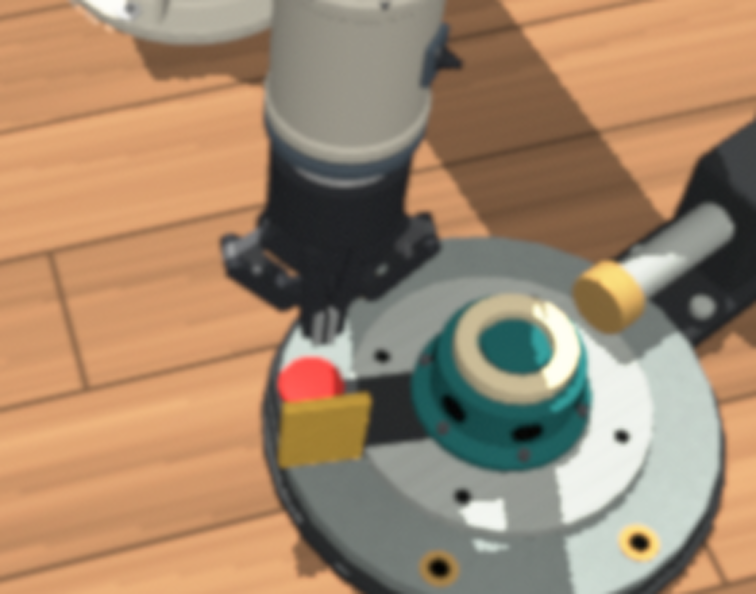

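The wrist view shows the plunger at (320,243) and the fingertips at (320,300), lined up with the radius and about 8 mm to the plate side. The scene crop agrees. I'll press down now.

```bash
python3 -m inch '[[0,0,0,0,0,0.5,1],[0,0,0,0,0,0.5,1],[0,0,0,0,0,0.5,1],[0,0,0,0,0,0.1,1],[0,0,0,0,0,0,1]]'
python3 -m inch '[[0,0,0,0,0,0.1,1],[0,0,0,0,0,0.1,1],[0,0,0,0,0,0.1,1],[0,0,0,0,0,0,1],[0,0,0,0,0,0,1]]'
```

```text
clock: 4.05
eef_pos: [545.8, -62.6, 119.9]
tcp_rot: [3.142, -0.0, 3.013]
contact_force: [-0.6, 0.5, 0.1]
opening: 0.002
grasp_force: 0.0
clock: 4.47
eef_pos: [545.7, -62.6, 112.1]
tcp_rot: [3.142, 0.0, 3.013]
contact_force: [-0.1, 0.5, 0.3]
opening: 0.001
grasp_force: 0.0
```

```bash
python3 -m inch '[[0,0,0,0,0,0.1,1],[0,0,0,0,0,0.1,1],[0,0,0,0,0,0,1]]'
python3 -m inch '[[0,0,0,0,0,0.1,1],[0,0,0,0,0,0.1,1],[0,0,0,0,0,0,1]]'
```

```text
clock: 4.72
eef_pos: [545.3, -62.6, 106.5]
tcp_rot: [3.142, -0.001, 3.013]
contact_force: [-0.0, 0.3, 0.3]
opening: 0.003
grasp_force: 0.0
clock: 4.97
eef_pos: [545.3, -62.6, 101.4]
tcp_rot: [-3.142, -0.001, 3.013]
contact_force: [-1.0, 0.2, 0.5]
opening: 0.002
grasp_force: 0.0
```

Run:
```python
from h import *
s=r.sense();print(s['contact_force'],s['wrist_torque'])
for n in("wrist","top","scene"):
    f=grab_frame(n); P,ok=world(f); 
    hsv=cv2.cvtColor(f["pixels"],cv2.COLOR_RGB2HSV).astype(int);h,s,v=[hsv[...,i] for i in range(3)]
    m=((h<6)|(h>174))&(s>150)&(v>60)&ok; q=P[m]; 
    if len(q): print(n,len(q),np.median(q,0),np.percentile(q,95,axis=0))
    if n=="scene": cv2.imwrite("pics/s3.png",cv2.resize(f["pixels"][120:280,290:500,::-1],None,fx=3.6,fy=3.6,interpolation=cv2.INTER_CUBIC))
    if n=="wrist": save(f,"w3.png")
```

```text
[-0.97889403  0.15404209  0.47167601] [-0.00185396  0.03361494 -0.00994198]
wrist 5258 [530.37672281 -58.73062265  91.69108117] [544.29201636 -41.90057616  92.91402498]
scene 114 [540.21561895 -75.05796765  92.92064325] [549.00491129 -44.73573082 119.44837294]
```

View pics/s3.png

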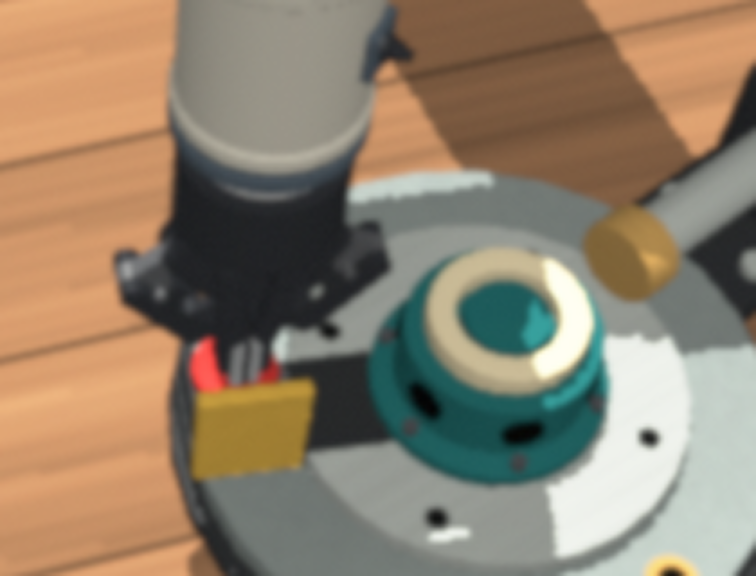

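View pics/w3.png

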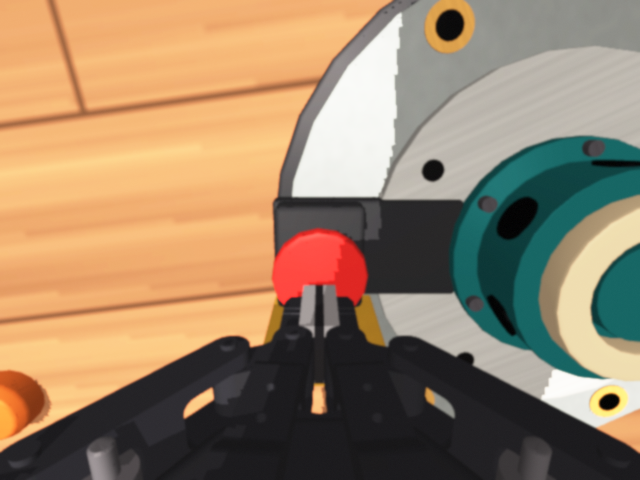

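The plunger is still up at about 92 mm. I'll read the fingertip position directly from the wrist depth.

Run:
```python
from h import *
f=grab_frame("wrist"); P,ok=world(f)
for v in range(276,312,3): print(v,[P[v,u].round(0).tolist() for u in (308,312,331)])
```

```text
276 [[535.0, -65.0, 92.0], [535.0, -63.0, 92.0], [537.0, -55.0, 92.0]]
279 [[537.0, -65.0, 92.0], [537.0, -64.0, 92.0], [538.0, -55.0, 92.0]]
282 [[538.0, -66.0, 92.0], [538.0, -64.0, 91.0], [539.0, -55.0, 92.0]]
285 [[533.0, -65.0, 106.0], [534.0, -63.0, 106.0], [534.0, -55.0, 107.0]]
288 [[534.0, -65.0, 108.0], [534.0, -63.0, 108.0], [535.0, -55.0, 109.0]]
291 [[534.0, -64.0, 111.0], [534.0, -63.0, 111.0], [535.0, -55.0, 112.0]]
294 [[533.0, -64.0, 115.0], [533.0, -63.0, 116.0], [534.0, -56.0, 116.0]]
297 [[533.0, -64.0, 118.0], [533.0, -63.0, 118.0], [535.0, -56.0, 117.0]]
300 [[533.0, -64.0, 121.0], [533.0, -63.0, 120.0], [534.0, -56.0, 121.0]]
303 [[533.0, -64.0, 123.0], [533.0, -63.0, 123.0], [535.0, -56.0, 121.0]]
306 [[534.0, -64.0, 125.0], [533.0, -63.0, 126.0], [535.0, -56.0, 125.0]]
309 [[534.0, -64.0, 126.0], [534.0, -63.0, 127.0], [534.0, -56.0, 128.0]]
```

The depth puts the tips near z 104, so they are short of the plunger. I'll keep going down in small steps and watch the force.

```bash
python3 -m inch '[[0,0,0,0,0,0.1,1],[0,0,0,0,0,0.1,1],[0,0,0,0,0,0.1,1],[0,0,0,0,0,0,1]]'
python3 -m inch '[[0,0,0,0,0,0.1,1],[0,0,0,0,0,0.1,1],[0,0,0,0,0,0,1]]'
python3 -m inch '[[0,0,0,0,0,0.08,1],[0,0,0,0,0,0,1]]'
```

```text
clock: 5.5
eef_pos: [545.3, -62.6, 93.9]
tcp_rot: [-3.142, -0.001, 3.013]
contact_force: [-0.5, -0.3, -0.1]
opening: -0.0
grasp_force: 0.0
clock: 5.75
eef_pos: [545.7, -62.6, 89.3]
tcp_rot: [3.142, 0.0, 3.013]
contact_force: [-1.0, 0.9, 4.7]
opening: -0.0
grasp_force: 2.2
clock: 5.92
eef_pos: [545.8, -62.6, 87.6]
tcp_rot: [3.142, 0.0, 3.013]
contact_force: [-0.5, 0.1, 5.7]
opening: 0.002
grasp_force: 2.6
```

```bash
python3 -m inch '[[0,0,0,0,0,0.1,1],[0,0,0,0,0,0.1,1],[0,0,0,0,0,0.1,1],[0,0,0,0,0,0,1],[0,0,0,0,0,0,1]]'
python3 - <<'E'
from h import *
f=grab_frame("wrist"); P,ok=world(f)
hsv=cv2.cvtColor(f["pixels"],cv2.COLOR_RGB2HSV).astype(int);h,s,v=[hsv[...,i] for i in range(3)]
m=((h<6)|(h>174))&(s>150)&(v>60)&ok; print(np.median(P[m],0))
E
```

```text
clock: 6.33
eef_pos: [546.0, -62.7, 80.5]
tcp_rot: [-3.142, 0.001, 3.013]
contact_force: [-1.2, 0.2, 8.3]
opening: -0.002
grasp_force: 4.1
[529.50267747 -58.6158452   79.38929215]
```

```bash
python3 -m inch '[[0,0,0,-0.12,0,0,1],[0,0,0,-0.12,0,0,1],[0,0,-0.0167,-0.283,0,0,1],[0,0,-0.0167,-0.283,0,0,1],[0,0,-0.0167,-0.283,0,0,1],[0,0,-0.0167,-0.283,0,0,1],[0,0,0,0,0,0,1]]'
python3 - <<'E'
from h import *
f=grab_frame("top"); P,ok=world(f)
hsv=cv2.cvtColor(f["pixels"],cv2.COLOR_RGB2HSV).astype(int);h,s,v=[hsv[...,i] for i in range(3)]
m=(h>22)&(h<34)&(s>130)&(v>80)&ok&(P[...,2]>80)&(P[...,2]<125); q=P[m];q=q[np.hypot(*(q[:,:2]-[553.5,72.3]).T)<175]
print(len(q),np.median(q,0)) if len(q) else 0
w=grab_frame("wrist"); P,ok=world(w)
hsv=cv2.cvtColor(w["pixels"],cv2.COLOR_RGB2HSV).astype(int);h,s,v=[hsv[...,i] for i in range(3)]
m=((h<6)|(h>174))&(s>150)&(v>60)&ok; print(np.median(P[m],0)); save(w,"w4.png")
E
```

```text
clock: 6.97
eef_pos: [581.5, -63.9, 80.8]
tcp_rot: [3.141, 0.002, -3.057]
contact_force: [1.0, 5.1, 8.6]
opening: -0.005
grasp_force: 4.1
[563.44573989 -59.99032937  79.71743002]
```

View pics/w4.png

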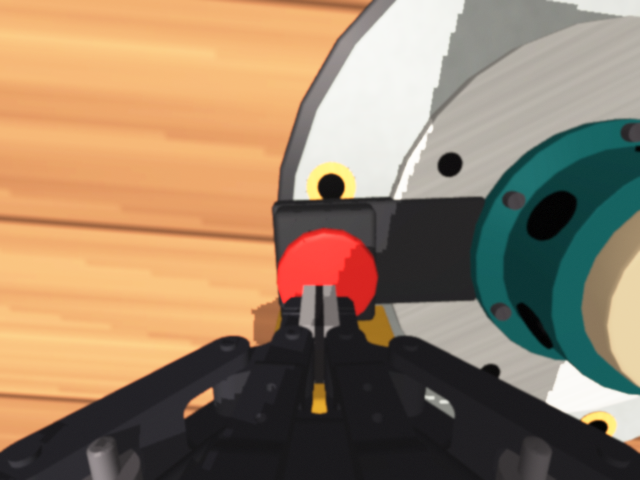

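The start hole at (331,186) is uncovered, so the table has turned about 14.5° with the plunger in. I'll lift off so the pin rides on the ring, then push on the plate only.

```bash
python3 -m inch '[[0,0,0,0,0.12,-0.3,1],[0,0,0,0,0,-0.34,1],[0,0,0,0,0,0,1],[0,0,-0.0167,-0.285,0,0,1],[0,0,-0.0167,-0.285,0,0,1],[0,0,-0.0167,-0.285,0,0,1],[0,0,-0.0167,-0.285,0,0,1],[0,0,0,0,0,0,1]]'
python3 -m inch '[[0,0,-0.0167,-0.285,0,0,1],[0,0,-0.0167,-0.285,0,0,1],[0,0,-0.0167,-0.285,0,0,1],[0,0,-0.0167,-0.285,0,0,1],[0,0,-0.0111,-0.19,0,0,1],[0,0,-0.0056,-0.095,0,0,1],[0,0,0,0,0,0,1]]'
cat >> h.py <<'E'
def red():
    w=grab_frame("wrist"); P,ok=world(w)
    hsv=cv2.cvtColor(w["pixels"],cv2.COLOR_RGB2HSV).astype(int);h,s,v=[hsv[...,i] for i in range(3)]
    m=((h<6)|(h>174))&(s>150)&(v>60)&ok; p=np.median(P[m],0); e=r.sense()["eef_pos"]
    a=lambda p:np.degrees(np.arctan2(p[1]-72.3,p[0]-553.5))
    print("red",p,a(p)+100.4,"tcp",a(e),np.hypot(e[0]-553.5,e[1]-72.3)); return w
E
python3 -c "
from h import *
save(red(),'w5.png')"
```

```text
clock: 7.73
eef_pos: [607.5, -57.0, 95.7]
tcp_rot: [3.141, -0.001, -2.847]
contact_force: [0.5, -0.1, 0.6]
opening: -0.002
grasp_force: 0.0
clock: 8.32
eef_pos: [638.9, -43.2, 95.1]
tcp_rot: [3.14, -0.003, -2.588]
contact_force: [-2.3, 0.7, -0.8]
opening: -0.001
grasp_force: 1.2
red [617.46917137 -46.25509128  82.5552511 ] 38.75011793891931 tcp -53.51092690898575 143.96869867291957
```

View pics/w5.png

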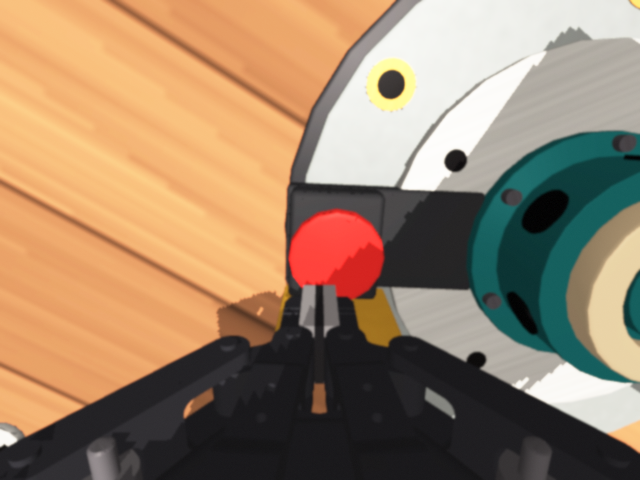

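The wrist view shows the plunger at (337,255) and 82 mm high, so the pin is riding on the ring, with the table near 38.7°. The hand has drifted 8 mm outwards, so I'll correct that as I push.

```bash
python3 -m inch '[[0,0,-0.0111,-0.19,0.15,0,1],[0,0,-0.0111,-0.19,0.15,0,1],[0,0,-0.0111,-0.19,0.05,0,1],[0,0,-0.0111,-0.19,0.04,0,1],[0,0,-0.0111,-0.19,0.04,0,1],[0,0,-0.0111,-0.19,0.04,0,1],[0,0,-0.0111,-0.19,0.04,0,1],[0,0,0,0,0,0,1]]'
python3 -c "
from h import *
red()"
```

```text
clock: 9.03
eef_pos: [660.0, -13.2, 96.3]
tcp_rot: [-3.14, 0.001, -2.343]
contact_force: [-0.3, 0.3, -0.6]
opening: -0.001
grasp_force: 0.0
red [645.23828663 -26.14823678  82.54341764] 53.37939190349586 tcp -38.770294016321266 136.32465264265923
```

Now about 53°. I'll do the last part in steps of 1° or less.

```bash
python3 -m inch '[[0,0,-0.0056,-0.095,0.01,0,1],[0,0,-0.0056,-0.095,0.01,0,1],[0,0,-0.0056,-0.095,0.01,0,1],[0,0,-0.0056,-0.095,0.01,0,1],[0,0,0,0,0,0,1]]'
python3 -c "
from h import *
red()"
python3 -m inch '[[0,0,-0.0028,-0.048,0,0,1],[0,0,-0.0028,-0.048,0,0,1],[0,0,-0.0028,-0.048,0,0,1],[0,0,0,0,0,0,1]]'
python3 -c "
from h import *
red()"
```

```text
clock: 9.5
eef_pos: [665.2, -5.2, 96.1]
tcp_rot: [-3.141, 0.0, -2.273]
contact_force: [1.2, 0.1, -0.5]
opening: 0.002
grasp_force: 0.0
red [651.69503492 -19.73867414  82.57374352] 57.25356438378394 tcp -34.71126596953974 135.88662507063577
clock: 9.88
eef_pos: [667.1, -2.3, 96.0]
tcp_rot: [3.141, -0.0, -2.247]
contact_force: [-0.9, -1.1, 0.8]
opening: 0.001
grasp_force: 0.8
red [653.86303902 -17.34357546  82.57444884] 58.628991059181665 tcp -33.24738127538826 135.88376787500926
```

```bash
python3 -m inch '[[0,0,0,-0.04,0,0,1],[0,0,0,-0.04,0,0,1],[0,0,0,0,0,0,1]]'
python3 -c "
from h import *
red()"
python3 -m inch '[[0,0,0,-0.04,0,0,1],[0,0,0,0,0,0,1]]'
python3 -c "
from h import *
red()"
```

```text
clock: 10.18
eef_pos: [668.3, -0.6, 95.9]
tcp_rot: [3.141, -0.0, -2.247]
contact_force: [-2.0, -0.4, 0.3]
opening: 0.005
grasp_force: 0.7
red [655.23964669 -15.70007877  82.93206449] 59.54171365908182 tcp -32.34716464253079 136.18850922721396
clock: 10.4
eef_pos: [669.6, 0.3, 96.0]
tcp_rot: [-3.141, 0.001, -2.247]
contact_force: [-0.1, -0.4, -0.4]
opening: 0.002
grasp_force: 0.0
red [656.06689238 -14.65295363  83.716221  ] 60.10978066964165 tcp -31.832612302406748 136.7682217518722
```

```bash
python3 -m inch '[[0,0,0,0,0,0,1],[0,0,0,0,0,0,1]]'
python3 -c "
from h import *
red()"
python3 -m inch '[[0,0,0,-0.03,0,0,1],[0,0,0,0,0,0,1],[0,0,0,0,0,0,1]]'
python3 -c "
from h import *
red()"
```

```text
clock: 10.62
eef_pos: [669.6, 0.0, 96.1]
tcp_rot: [-3.141, 0.001, -2.247]
contact_force: [0.4, -0.1, 0.3]
opening: -0.004
grasp_force: 0.0
red [656.03019966 -14.69379855  83.80654519] 60.0863944758472 tcp -31.928118800821252 136.7157704774428
clock: 10.92
eef_pos: [669.7, 0.6, 96.0]
tcp_rot: [-3.141, 0.0, -2.247]
contact_force: [-0.1, -0.4, 0.9]
opening: 0.0
grasp_force: 0.0
red [656.1127611  -14.19079947  91.75732816] 60.27294945094372 tcp -31.704484634451166 136.5499407490797
```

The pin has snapped home and the plunger is at 91.8 mm. I'll back off the plate and lift clear.

```bash
python3 -m inch '[[0,0,0,0.15,0,0,1],[0,0,0,0.05,0,-0.3,1],[0,0,0,0,0,-0.7,1],[0,0,0,0,0,-0.9,1],[0,0,0,0,0,-0.9,1],[0,0,0,0,0,-0.9,1],[0,0,0,0,0,-0.9,1],[0,0,0,0,0,0,1]]'
python3 -m inch '[[0,0,0,0,0,0,1],[0,0,0,0,0,0,1],[0,0,0,0,0,0,1]]'
python3 - <<'E'
from h import *
red()
f=grab_frame("scene"); save(f,"s6.png")
E
```

```text
clock: 11.63
eef_pos: [668.9, -3.6, 216.8]
tcp_rot: [-3.136, 0.005, -2.247]
contact_force: [0.7, 0.4, 0.6]
opening: 0.002
grasp_force: 0.0
clock: 11.88
eef_pos: [665.7, -3.5, 209.9]
tcp_rot: [3.14, -0.001, -2.247]
contact_force: [0.1, -0.4, -0.1]
opening: 0.001
grasp_force: 0.0
red [659.3963553  -10.84083076  91.70126224] 62.26400514878887 tcp -34.02972951960465 135.40350601060342
```

View pics/s6.png

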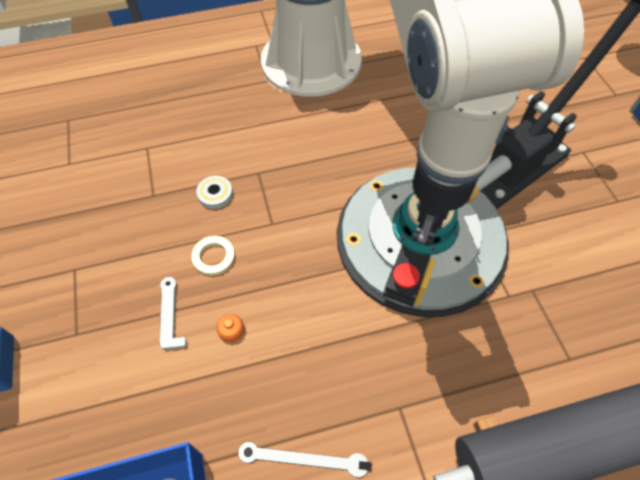

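The scene view shows the arm over the next hole, with the plunger up at (406,275). The ring is hidden behind the hand, the loose parts haven't moved, and nothing is touching the hand. I'm handing the job in.

```bash
python3 -c "
from h import *
print(r.sign_off())"
```

```text
the job is handed in; nothing more can be done
None
```

I turned the table 60° anticlockwise to the next hole, the pin snapped home with the plunger fully up, and I handed the job in with the hand clear; sign-off gave no verdict, and the hand hid the cream ring in the last picture.

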